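# Shut the returns bin and snap its latch over

### The job

With the fingertips, push the tilted-out returned-medicines bin fully shut, and then flip the latch lever above it over past its centre so that it snaps across and stays on its other side. Only push the bin and the lever, never grip them, and leave the spacer, pen case, measure and scoop on the cart where they stand.

Things in the scene. Friction and masses are not known exactly. Their poses are not given: they have to be found in the camera images.
- cabinet: Fixed grey steel returns unit, 350 mm wide, 240 mm deep, standing on the cart top. Origin: on the cart top, under the middle of its front plane. Its x runs along its width, its y points straight out of its front (the way the bin tilts out), z up. The front is open, closed only by the bin; the flat hood above it ends at the front plane, top at 180 mm; on the hood the lock drawer's box (110 mm high, top at 290 mm) is set back 90 mm from the front plane
- bin (a joint): Tilt of the grey steel bin, in rad: 0 = fully shut (a firm stop, front panel flush with the unit's front plane), grows as its top comes out towards the unit's +y, stop at 0.6. The hinge runs along the unit's x at the panel's outer face, 20 mm above the cart top. The hinge is stiff: the bin stays where it is left, and a push of about 1 to 4 N in its upper half moves it
- bin_rim (a point): Middle of the outer top edge of the bin's flat front panel, 150 mm from the hinge (170 mm above the cart top when shut). The panel is 330 mm wide (165 mm either side of this point) and 6 mm thick. Axes move with the bin: x along the rim, y out of the panel, z up the panel
- lever (a joint): Angle of the latch lever in rad: 0 = open, its grip leaning 0.65 rad from upright to the unit's -x side; 0.65 = upright (centre); 1.3 = latched, leaning 0.65 rad to the +x side, its flat dog hanging in front of the bin's panel. It turns about the unit's y. An over-centre spring holds it against either stop: it takes about 3 N at the grip to start it, less nearer the centre, and past the centre it snaps on by itself
- lever_grip (a point): Middle of the lever's black round grip (17 mm thick, about 47 mm long along the lever), 55 mm from the pivot. The grip starts 32 mm and ends 79 mm from the pivot; below it is a 9 mm steel rod. Moves with the lever
- latch_pivot (a point): Pivot of the lever, 195 mm above the cart top, 9 mm ahead of the unit's front plane, in the mid-plane of the lever. Fixed to the hood, not always over its middle. Behind it stands a steel block 40 mm wide (along the unit's x), 46 mm deep back from the front plane, top at 210 mm. The lever's flat dog is 50 mm long from the pivot, 12 mm wide, 6 mm thick, points to the unit's +x (15 degrees below level) while open and straight down when latched
- pen_case: Red plastic pen-injector case lying flat, 140 x 45 x 28 mm, x along it; origin at the centre of its underside. Bystander, loose
- scoop: Stainless pill scoop lying on the cart, 150 mm long along its x (pan 70 x 50 x 22 mm to +x, thin handle to -x); origin on the underside where the handle meets the pan. Bystander, loose
- spacer: Clear plastic inhaler spacer standing upright on its grey end cap, mouthpiece up, 59 mm in diameter, 138 mm tall; origin at the centre of its underside. Bystander, loose
- measure: Fluted glass medicine measure standing upright, 60 mm across the rim, 75 mm tall; origin at the centre of its underside. Bystander, loose

How it is judged (in metres and radians):
On the way, in this order (a step that is already met when the one before it is completed fails the run):
1. the bin is pushed fully shut while the lever is still open (value of joint bin below 0.035 rad and value of joint lever below 0.5 rad), for 0.2 s.
2. the lever has snapped over to its latched side with the bin shut (value of joint lever above 1.15 rad and value of joint bin below 0.035 rad), for 0.2 s.
At the end, for the whole second after the job is handed in: The bin is shut (within 0.035 rad, about 5 mm at the rim), the lever rests on its latched side (beyond 1.15 rad of 1.3), both are still, and the four bystanders are upright (within 0.2 rad) and within 20 mm of where they stood (all of step 2 and velocity of joint lever between -0.1 and 0.1 rad/s and velocity of joint bin between -0.05 and 0.05 rad/s and distance of each of pen_case, scoop, spacer, measure from where it was at the start of the episode below 0.02 m and angle between each of pen_case, scoop, spacer, measure's own z axis and vertical below 0.2 rad); the robot touches nothing.
It fails at once if a bystander was moved, tipped or lifted (distance of any of pen_case, scoop, spacer, measure from where it was at the start of the episode above 0.025 m or angle between any of pen_case, scoop, spacer, measure's own z axis and vertical above 0.35 rad).
It fails at once if the lever's grip was taken between the fingers (distance between the grasp point and lever_grip below 0.01 m).
It fails at once if the bin's panel was taken between the fingers (y of the grasp point in the frame of bin_rim between -0.008 and 0.002 m and z of the grasp point in the frame of bin_rim between -0.14 and 0.002 m and x of the grasp point in the frame of bin_rim between -0.165 and 0.165 m).
It also fails if it takes over 48 s, if anything falls off the work surface, if the arm or the gripper's body presses on something with over 40 N, if the wrist force passes 120 N, or if a joint passes its speed limit or range.

### The arm

A 6-joint arm with a two-finger parallel gripper is mounted at the origin on the work surface. World frame = base frame: x ahead of the robot, y to its left, z up, the work surface at z = 0. Lengths are in m, angles in degrees, forces in N, time in s.
With the tool pointing down it reaches from about 0.375 to 0.9 m from the base axis. Payload 3.1 kg.
Tool frame: the origin (TCP) lies on the centre line of the jaws, within the pads' length; the fingertips stand 25 mm ahead of it and the grasp point (between the pads) lies 6 mm ahead of it; z points along the fingers, y is the line along which they close (so a half turn about z gives the same grasp; the last joint's range is limited). The gripper opens to 87 mm and grips with 3 to 60 N. Pads are 19 mm wide; open, the fingers measure 117 mm over their backs; the gripper's body (75 mm by 190 mm) begins 51 mm behind the grasp point.
Start: joints at [-82.42, 30.224, 82.088, -0, 67.689, -10.227], TCP at [0.191, -0.595, 0.214] pointing down, gripper open.
Joint ranges: [-176.69, 176.69], [-43.24, 126.21], [12.49, 139.97], [-82, 262], [0, 151.66], [-163.58, 163.58]. Speed limits (degrees/s): [159.86, 159.86, 180, 180, 180, 180].

### API

Orientations are given as a 3x3 rotation matrix whose columns are the frame's x, y, z axes.
In Python, from rig import bot, cams, models gives the robot as it stands. The module is installed in compiled form; this text tells all that it offers.
- The arm moves only by the shell command python3 -m handwheel 'ROWS' [OPENING]. ROWS is JSON, a list of rows, each a list of 6 numbers: the shift along the world's x, y, z each as a share of 1 m, from -1 to 1, then the turn, a rotation vector about the world's x, y, z each as a share of 2 rad, from -1 to 1. In form: [[dx, dy, dz, wx, wy, wz], ...]. A call has exactly 8 rows; each row is the pose to reach, as a shift and turn from the pose commanded when the call began; what a row does not reach only later rows make up. A row lasts 1/12 s, in which the tool goes at most 41.7 mm and 7.16 degrees, less where a joint would pass 70% of its speed; a pose out of reach is approached as far as the arm can. A call with a number of a shift or a turn outside -1 to 1 is refused whole. A call with a gripper value outside its range is refused whole. OPENING is the opening, from -1 (shut) to 1 (fully open), so that 0 is half open, set as the call begins (- or left out, the last holds). The fingers move at their own pace and stop on an object; the grip force is fixed at half the most. Time passes only in rows, so rows that repeat a pose let the fingers close, or fill a call up. It gives the time, the measured TCP pose, the force, the opening and the grip force at its end, in the units of the state.
- bot.read_state(): the state, without advancing time (a new reading comes with each control period).
- cams.capture(name): name is "scene" or "top" or "wrist"; returns (picture, depth): 480x640x3 uint8, blue, green, red; 480x640 float32, m along the optical axis (not along the pixel's ray), 0 where there is no reading.
- cams.calibration(name): a dict with "mtx" (3x3 intrinsics, pixels), "dist_coeffs" ([k1, k2, p1, p2, k3] as OpenCV has them; the pictures are not rectified), "R" (3x3) and "t" (3): a world point X has camera coordinates R X + t; the wrist camera has in their place "tool_from_camera" (4x4, takes a point from camera to tool coordinates, whose origin is the TCP and whose axes are the flange's). Camera axes: x right, y down, z forward; pixel columns grow to the right and rows downward; lengths in m; the calibration is good to about 2 mm. A picture is of the moment at which its call begins: read the wrist's pose just before it. calibration takes no time and is no camera call.
- bot.hand_in(): hands the job in; it is judged then, once.
Trained networks look in the newest picture that a camera, given by its name, has taken for a name from the list of things; names that differ only in an ending like _2 or _b are one class to them, and where a whole thing is asked for, a point or a joint stands for the part that bears it (a point fixed in the world has none). Each returns a list of dicts, best first, with "conf" (0 to 1); they miss things now and then, are a little off and sometimes report something else, mostly with a low value. They report only what shows in the picture. A call takes as long as a camera call.
- models.spot_in(query, camera): "position" ([column, row] in pixels, amid what is visible of it).
- models.tip_of(query, camera): "position" ([column, row] in pixels: a listed point, or the origin of a listed thing).
The state is a dict: "time_s": time; "joint_positions": joint angles; "qvel": joint speeds; "tau": joint torques, N m; "position": TCP position; "tcp_rot": TCP orientation; "force": force on the tool from outside, world axes, zero at the start; "moment": the same for the moment, N m; "opening": opening from 0.0 (shut) to 1.0 (fully open); "grasp_force": force on a finger pad.
Only numpy, scipy, OpenCV 4.12 (cv2) and the standard library are available. Lean on these libraries where they do the work, as an engineer would, in place of code of your own. Each camera call takes 0.05 s, during which the arm holds its last target. There are 200 camera calls.

## Working session

There is one attempt and no reset: what is moved stays moved. The work goes in short steps, Python scripts to look and compute and a shell command to move; the robot and the scene stay as the last step left them, time stands still between calls to the robot, and variables do not carry over. Pictures are saved under pics/ and viewed, at most 10 in all, crops included, and the job is handed in when it is done.

```bash
mkdir -p pics
cat > h.py <<'E'
import numpy as np, cv2
from rig import bot,cams,models
def px2w(cam,uv,depth,d=None,pad=2):
    c=cams.calibration(cam);u,v=int(round(uv[0])),int(round(uv[1]))
    if d is None:
        p=depth[max(0,v-pad):v+pad+1,max(0,u-pad):u+pad+1];p=p[p>0];d=np.median(p) if len(p) else np.nan
    n=cv2.undistortPoints(np.array([[uv]],float),np.array(c["mtx"]),np.array(c["dist_coeffs"]))[0,0]
    return np.array(c["R"]).T@(np.array([n[0]*d,n[1]*d,d])-np.array(c["t"]))
E
python3 - <<'E'
from h import *
np.set_printoptions(precision=3,suppress=True)
s=bot.read_state();print(s["time_s"],s["position"],s["tcp_rot"],s["opening"])
for cam in("scene","top"):
    im,d=cams.capture(cam);cv2.imwrite(f"pics/{cam}.png",im);np.save(f"{cam}_d.npy",d)
    c=cams.calibration(cam);print(cam,"at",-np.array(c["R"]).T@np.array(c["t"]))
    for q in["cabinet","bin_rim","lever_grip","latch_pivot","pen_case","scoop","spacer","measure"]:
        r=models.tip_of(q,cam)
        for x in r[:2]:print(q,round(x["conf"],2),np.round(x["position"]),px2w(cam,x["position"],d))
E
```

```text
0.0 [ 0.191 -0.594  0.213] [[ 0.952  0.306 -0.   ]
 [ 0.306 -0.952  0.002]
 [ 0.    -0.002 -1.   ]] 0.9984748656833016
scene at [1.266 0.005 0.647]
cabinet 0.9 [263. 306.] [ 0.728 -0.036  0.144]
bin_rim 0.63 [292. 243.] [0.352 0.023 0.   ]
lever_grip 0.8 [256. 208.] [ 0.576 -0.042  0.239]
latch_pivot 0.56 [257. 235.] [ 0.606 -0.043  0.202]
pen_case 0.67 [366. 248.] [0.43  0.197 0.026]
scoop 0.86 [382. 369.] [0.767 0.164 0.007]
spacer 0.79 [417. 301.] [0.621 0.265 0.027]
measure 0.95 [360. 294.] [0.596 0.151 0.033]
top at [0.467 0.107 1.139]
cabinet 0.74 [399. 275.] [ 0.567 -0.044  0.049]
bin_rim 0.56 [373. 268.] [0.57  0.014 0.156]
bin_rim 0.49 [269. 373.] [0.394 0.2   0.03 ]
lever_grip 0.5 [408. 247.] [ 0.597 -0.038  0.204]
latch_pivot 0.94 [408. 246.] [ 0.598 -0.038  0.203]
pen_case 0.76 [268. 369.] [0.4   0.201 0.028]
pen_case 0.73 [234. 267.] [0.584 0.254 0.094]
scoop 0.8 [284. 181.] [0.761 0.167 0.003]
scoop 0.65 [400. 275.] [ 0.567 -0.046  0.045]
spacer 0.7 [266. 369.] [0.4   0.206 0.028]
spacer 0.55 [233. 269.] [0.581 0.256 0.091]
measure 0.71 [287. 273.] [0.579 0.164 0.009]
```

View pics/scene.png

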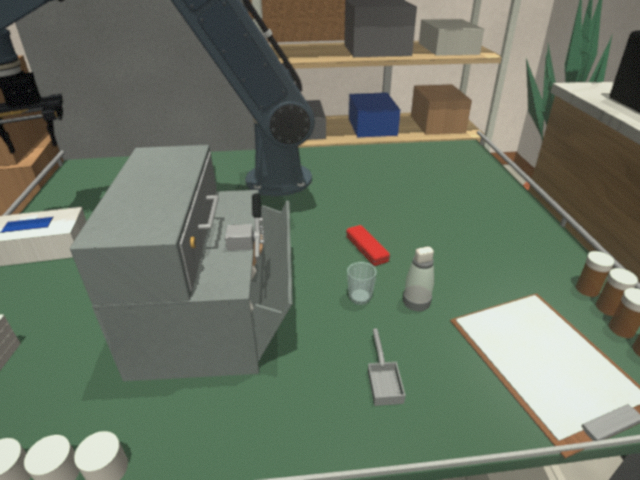

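View pics/top.png

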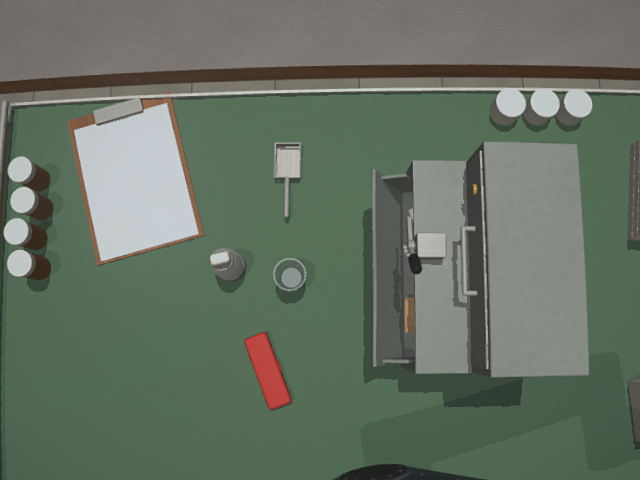

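The scene picture shows the unit with its front towards the camera's right (world +y). The bin is tilted out (rim ≈ (290,210–300)) and the lever's black grip is at (256,205), leaning towards the base.

In the top view the hood edge is at column ≈414 and the rim at column ≈374, rows 170–366. The measure is at (290,275), clear of the bin. Next I'll fit the unit's frame from the depth.

Run:
```python
from h import *
np.set_printoptions(precision=3,suppress=True)
d=np.load("top_d.npy");c=cams.calibration("top")
v,u=np.mgrid[130:400,360:600]
n=cv2.undistortPoints(np.stack([u.ravel(),v.ravel()],1).astype(float)[:,None],np.array(c["mtx"]),np.array(c["dist_coeffs"]))[:,0]
z=d[v.ravel(),u.ravel()].astype(float)
P=(np.c_[n*z[:,None],z]-np.array(c["t"]))@np.array(c["R"]);
for nm,lo,hi in(("hood",.172,.188),("box",.282,.298)):
    Q=P[(P[:,2]>lo)&(P[:,2]<hi)&(z>0)]
    if nm=="hood":Q=Q[Q[:,1]<0]
    xs=np.arange(Q[:,0].min()+.015,Q[:,0].max()-.015,.01)
    e=np.array([[x,Q[abs(Q[:,0]-x)<.005,1].max()] for x in xs])
    k=np.polyfit(*e.T,1);r=e[:,1]-np.polyval(k,e[:,0]);e=e[abs(r)<.006];k=np.polyfit(*e.T,1)
    print(nm,Q.min(0),Q.max(0),"front edge y=%.4f*x+%.4f"%tuple(k))
Q=P[(P[:,1]>-.01)&(P[:,1]<.05)&(P[:,2]>.12)&(z>0)];print("rim",Q.min(0),Q.max(0))
for a in(.45,.7):
    q=Q[abs(Q[:,0]-a)<.01];print(a,q[q[:,2].argmax()],q[:,1].max())
Q=P[(P[:,1]>-.048)&(P[:,1]<-.02)&(P[:,2]>.19)&(z>0)];print("lever",len(Q),Q.min(0),Q.max(0));
for h in np.arange(.19,.27,.01):
    q=Q[(Q[:,2]>=h)&(Q[:,2]<h+.01)]
    if len(q):print(h,len(q),q.mean(0),q[:,0].min(),q[:,0].max())
Q=P[(P[:,2]>.203)&(P[:,2]<.218)&(P[:,1]<-.05)&(P[:,1]>-.1)&(z>0)];print("block",len(Q),np.percentile(Q,[3,97],axis=0))
```

```text
hood [ 0.395 -0.148  0.173] [ 0.748 -0.033  0.188] front edge y=-0.0290*x+-0.0342
box [ 0.39  -0.295  0.282] [ 0.743 -0.134  0.297] front edge y=-0.0267*x+-0.1236
rim [ 0.409 -0.01   0.12 ] [0.738 0.019 0.163]
0.45 [0.458 0.015 0.161] 0.01858197291979879
0.7 [0.702 0.008 0.163] 0.011238130453148896
lever 420 [ 0.55  -0.048  0.19 ] [ 0.646 -0.031  0.262]
0.19 104 [ 0.62  -0.041  0.195] 0.5942695829981606 0.6462438396922644
0.2 67 [ 0.599 -0.041  0.206] 0.5869307418316825 0.6099283933318826
0.21000000000000002 25 [ 0.59  -0.04   0.215] 0.5836395082981622 0.5941939909637588
0.22000000000000003 19 [ 0.584 -0.037  0.223] 0.5792297913605314 0.5878397117283585
0.23000000000000004 43 [ 0.579 -0.04   0.235] 0.5702530437756997 0.5834214853428781
0.24000000000000005 52 [ 0.57  -0.039  0.246] 0.5507599924228611 0.5776154240701621
0.25000000000000006 99 [ 0.559 -0.04   0.256] 0.5499059249051543 0.568649001114253
0.26000000000000006 11 [ 0.558 -0.04   0.261] 0.551086120589811 0.5614089588548101
block 754 [[ 0.58  -0.096  0.207]
 [ 0.619 -0.052  0.214]]
```

```bash
python3 -m handwheel '[[0,0,0.04,0,0,0.05],[0.01,0.01,0.08,0,0,0.1],[0.02,0.03,0.11,0,0,0.15],[0.04,0.06,0.14,0,0,0.2],[0.06,0.09,0.16,0,0,0.25],[0.08,0.12,0.18,0,0,0.3],[0.1,0.15,0.2,0,0,0.36],[0.12,0.18,0.21,0,0,0.42]]' -1
```

```text
time_s: 1.57
position: [0.3119, -0.4145, 0.427]
tcp_rot: [[0.403, 0.915, 0.002], [0.915, -0.403, -0.004], [-0.003, 0.003, -1.0]]
force: [0.9, -0.2, -0.6]
opening: 0.48
grasp_force: 0.0
```

```bash
python3 -m handwheel '[[0.024,0.032,0,0,0,0.05],[0.048,0.064,0,0,0,0.1],[0.072,0.096,0,0,0,0.15],[0.096,0.128,0,0,0,0.196],[0.12,0.16,0,0,0,0.196],[0.145,0.19,0,0,0,0.196],[0.17,0.222,0,0,0,0.196],[0.194,0.252,0,0,0,0.196]]' && python3 -m handwheel '[[0.024,0.032,0,0,0,0],[0.048,0.064,0,0,0,0],[0.072,0.096,0,0,0,0],[0.096,0.128,0,0,0,0],[0.12,0.16,0,0,0,0],[0.145,0.19,0,0,0,0],[0.17,0.222,0,0,0,0],[0.194,0.252,0,0,0,0]]'
```

```text
time_s: 2.23
position: [0.506, -0.161, 0.4247]
tcp_rot: [[0.028, 1.0, 0.001], [1.0, -0.028, -0.0], [-0.0, 0.001, -1.0]]
force: [0.5, -0.3, 0.5]
opening: 0.005
grasp_force: 0.0
time_s: 2.9
position: [0.7, 0.0911, 0.4244]
tcp_rot: [[0.027, 1.0, 0.0], [1.0, -0.027, 0.0], [0.0, 0.0, -1.0]]
force: [0.7, -0.5, 0.8]
opening: 0.005
grasp_force: 0.0
```

```bash
python3 -m handwheel '[[0,0,-0.035,0,0,0],[0,0,-0.07,0,0,0],[0,0,-0.105,0,0,0],[0,0,-0.14,0,0,0],[0,0,-0.175,0,0,0],[0,0,-0.21,0,0,0],[0,0,-0.24,0,0,0],[0,0,-0.262,0,0,0]]' && python3 -m handwheel '[[0,-0.01,0,0,0,0],[0,-0.02,0,0,0,0],[0,-0.03,0,0,0,0],[0,-0.04,0,0,0,0],[0,-0.048,0,0,0,0],[0,-0.056,0,0,0,0],[0,-0.064,0,0,0,0],[0,-0.07,0,0,0,0]]'
```

```text
time_s: 3.57
position: [0.6973, 0.0891, 0.1588]
tcp_rot: [[0.028, 1.0, -0.005], [1.0, -0.028, 0.0], [0.0, -0.005, -1.0]]
force: [0.6, 0.1, -0.2]
opening: 0.005
grasp_force: 0.0
time_s: 4.23
position: [0.6994, 0.0176, 0.1632]
tcp_rot: [[0.029, 1.0, 0.001], [1.0, -0.029, -0.0], [-0.0, 0.001, -1.0]]
force: [0.6, -0.6, -0.3]
opening: 0.004
grasp_force: 0.0
```

```bash
python3 -m handwheel '[[0,-0.006,0,0,0,0],[0,-0.013,0,0,0,0],[0,-0.02,0,0,0,0],[0,-0.027,0,0,0,0],[0,-0.034,0,0,0,0],[0,-0.041,0,0,0,0],[0,-0.048,0,0,0,0],[0,-0.052,0,0,0,0]]'; python3 -m handwheel '[[0,-0.002,0,0,0,0],[0,-0.004,0,0,0,0],[0,-0.006,0,0,0,0],[0,-0.008,0,0,0,0],[0,-0.009,0,0,0,0],[0,-0.01,0,0,0,0],[0,-0.01,0,0,0,0],[0,-0.01,0,0,0,0]]'
```

```text
time_s: 4.9
position: [0.6992, -0.0342, 0.1624]
tcp_rot: [[0.029, 1.0, -0.0], [1.0, -0.029, -0.0], [-0.0, -0.0, -1.0]]
force: [-0.3, 0.0, -0.4]
opening: 0.0
grasp_force: 0.0
time_s: 5.57
position: [0.6992, -0.0429, 0.1624]
tcp_rot: [[0.028, 1.0, 0.0], [1.0, -0.028, 0.0], [0.0, 0.0, -1.0]]
force: [-0.1, -0.7, -0.1]
opening: 0.007
grasp_force: 0.0
```

Run:
```python
from h import *
np.set_printoptions(precision=3,suppress=True)
im,d=cams.capture("scene");im2,d2=cams.capture("top")
cv2.imwrite("pics/mid.png",np.hstack([im[100:400,150:450],im2[100:400,350:650]]))
```

```text
(no output)
```

View pics/mid.png

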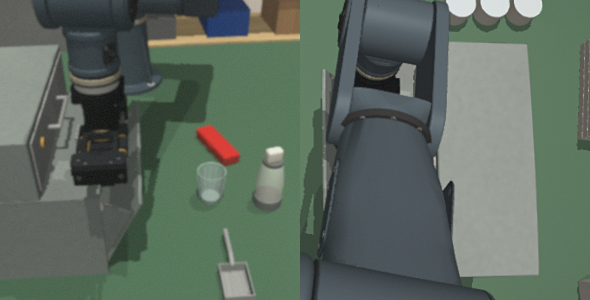

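Run:
```python
from h import *
np.set_printoptions(precision=3,suppress=True)
s=bot.read_state();print(s["position"],s["force"],s["tau"])
for cam in("scene","top"):
    im,d=cams.capture(cam);c=cams.calibration(cam)
    v,u=np.mgrid[0:480,0:640]
    n=cv2.undistortPoints(np.stack([u.ravel(),v.ravel()],1).astype(float)[:,None],np.array(c["mtx"]),np.array(c["dist_coeffs"]))[:,0]
    z=d.ravel().astype(float);P=(np.c_[n*z[:,None],z]-np.array(c["t"]))@np.array(c["R"])
    for a in(.42,.45,.5,.6,.65,.7,.73):
        q=P[(abs(P[:,0]-a)<.01)&(P[:,1]>-.07)&(P[:,1]<.08)&(P[:,2]>.05)&(P[:,2]<.2)&(z>0)]
        for lo in(.06,.09,.12,.15):
            w=q[(q[:,2]>=lo)&(q[:,2]<lo+.03)]
            if len(w):print(cam,a,lo,len(w),"y",w[:,1].min(),w[:,1].max())
cv2.imwrite("pics/b.png",cv2.resize(cams.capture("scene")[0][150:400,200:400],(800,600)[0:2] and (640,600)) if 0 else cv2.resize(cams.capture("scene")[0][180:400,200:380],None,fx=2.7,fy=2.7))
```

```text
[ 0.699 -0.043  0.162] [ 0.988 -0.995 -0.074] [ -0.034 -50.779 -17.731   0.062   0.051  -0.   ]
scene 0.42 0.09 16 y -0.02603380588626788 -0.005221444242751692
scene 0.42 0.12 41 y -0.006810071433582119 0.009716466634317515
scene 0.42 0.15 16 y 0.011664154812711826 0.018850336800053734
scene 0.45 0.09 10 y -0.008583236136572484 -0.005841884058169206
scene 0.45 0.12 30 y -0.00393560805877196 0.008656734848788192
scene 0.45 0.15 20 y 0.010438003157831085 0.017711645597694805
scene 0.5 0.09 5 y -0.007495240150817295 -0.007150521174102376
scene 0.5 0.12 32 y -0.005136041651522907 0.006936444879548824
scene 0.5 0.15 22 y 0.008525256659352502 0.015590031540223261
scene 0.6 0.06 32 y -0.038997984281969614 -0.025240296674627582
scene 0.6 0.09 13 y -0.025188533768300776 -0.009639551521070731
scene 0.6 0.12 43 y -0.009981972555287199 0.004797280848970355
scene 0.6 0.15 32 y 0.004679721539734022 0.013038611838668612
scene 0.65 0.06 27 y -0.037050008139837984 -0.02579935830470804
scene 0.65 0.09 50 y -0.02589942956497081 -0.010996301477968151
scene 0.65 0.12 58 y -0.011282597554331699 0.00331916
[... 432 characters left out ...]
50714 0.006040091760628765
scene 0.73 0.15 77 y -0.06967066591367867 0.010133072519214732
top 0.5 0.15 7 y 0.016325147644054835 0.016603727814195213
top 0.6 0.09 14 y -0.012380740771981444 -0.007817421113705422
top 0.6 0.12 77 y -0.009543419665348336 0.005915910674645382
top 0.6 0.15 66 y 0.004025647116602017 0.015143030917049462
top 0.65 0.12 4 y 0.0030483767644001194 0.0054862146432319864
top 0.65 0.15 55 y 0.003483813759316216 0.013108065131159925
top 0.7 0.12 50 y -0.007830469447365752 0.001989197197722271
top 0.7 0.15 59 y 0.0031467182925950495 0.011273233991088061
top 0.73 0.12 66 y -0.013305388532954205 0.0024118250426541804
top 0.73 0.15 46 y 0.002067692406511786 0.010239141957974048
```

View pics/b.png

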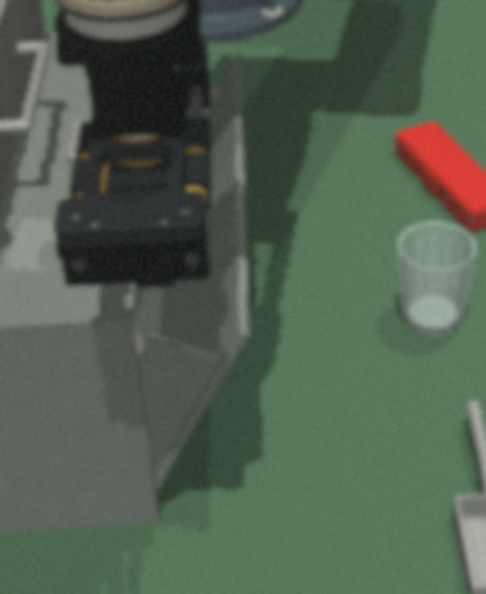

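Run:
```python
from h import *
np.set_printoptions(precision=3,suppress=True)
im,d=cams.capture("scene")
for p in[(228,255),(275,258),(230,280),(274,280),(250,280),(250,260),(248,288),(250,295),(252,308),(245,300),(240,310),(280,320),(268,320)]:print(p,im[p[1],p[0]],px2w("scene",p,d,pad=1))
im,d=cams.capture("wrist");cv2.imwrite("pics/w.png",im)
```

```text
(228, 255) [58 55 52] [ 0.771 -0.072  0.283]
(275, 258) [52 55 50] [ 0.784 -0.009  0.283]
(230, 280) [39 42 41] [ 0.785 -0.073  0.251]
(274, 280) [25 30 26] [ 0.787 -0.013  0.247]
(250, 280) [21 25 22] [ 0.786 -0.046  0.249]
(250, 260) [53 56 53] [ 0.787 -0.042  0.284]
(248, 288) [101 106 104] [ 0.722 -0.057  0.18 ]
(250, 295) [78 84 78] [ 0.578 -0.071  0.037]
(252, 308) [104 112 113] [ 0.68  -0.059  0.096]
(245, 300) [75 80 75] [ 0.746 -0.061  0.176]
(240, 310) [79 83 80] [ 0.746 -0.071  0.156]
(280, 320) [78 85 77] [ 0.738 -0.01   0.12 ]
(268, 320) [80 85 79] [ 0.732 -0.03   0.116]
```

View pics/w.png

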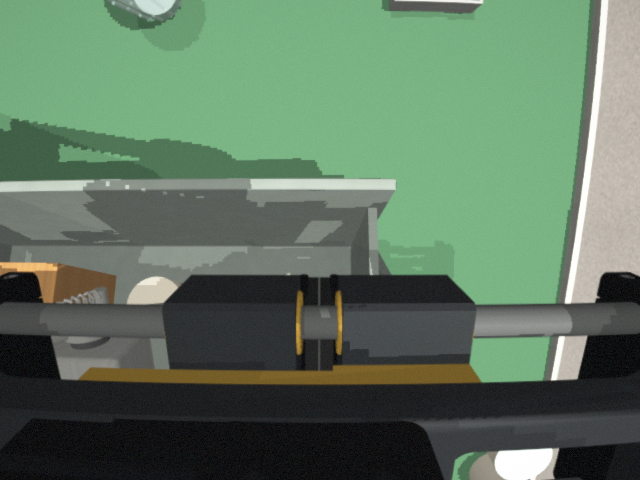

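The bin hasn't moved, and the fingers sit behind its rim. The wrist view shows the rim at rows ≈180 and the gripper over the bin's inside, so the tips passed over it. I'll lift straight out, come back in front tilted 45°, and check the tip height before pushing.

```bash
python3 -m handwheel '[[0,0,0.03,0,0,0],[0,0,0.06,0,0,0],[0,0,0.09,0,0,0],[0,0.03,0.11,0,0,0],[0,0.06,0.11,-0.06,0,0],[0,0.09,0.11,-0.12,0,0],[0,0.12,0.11,-0.18,0,0],[0,0.15,0.11,-0.24,0,0]]' -1 && python3 -m handwheel '[[0,0,0,-0.06,0,0],[0,0,0,-0.12,0,0],[0,0,-0.02,-0.153,0,0],[0,0,-0.04,-0.153,0,0],[0,0,-0.06,-0.153,0,0],[0,0,-0.08,-0.153,0,0],[0,0,-0.1,-0.153,0,0],[0,0,-0.115,-0.153,0,0]]'
python3 - <<'E'
from h import *
im,d=cams.capture("scene");cv2.imwrite("pics/s2.png",cv2.resize(im[160:400,200:440],None,fx=2.5,fy=2.5))
E
```

```text
time_s: 6.58
position: [0.6996, 0.1081, 0.2748]
tcp_rot: [[0.031, 1.0, 0.004], [0.884, -0.026, -0.466], [-0.466, 0.018, -0.885]]
force: [0.1, -0.4, -0.3]
opening: 0.009
grasp_force: 0.0
time_s: 7.25
position: [0.6986, 0.1067, 0.1551]
tcp_rot: [[0.027, 1.0, -0.002], [0.706, -0.02, -0.707], [-0.707, 0.018, -0.707]]
force: [-0.2, -0.1, -0.2]
opening: 0.006
grasp_force: 0.0
```

View pics/s2.png

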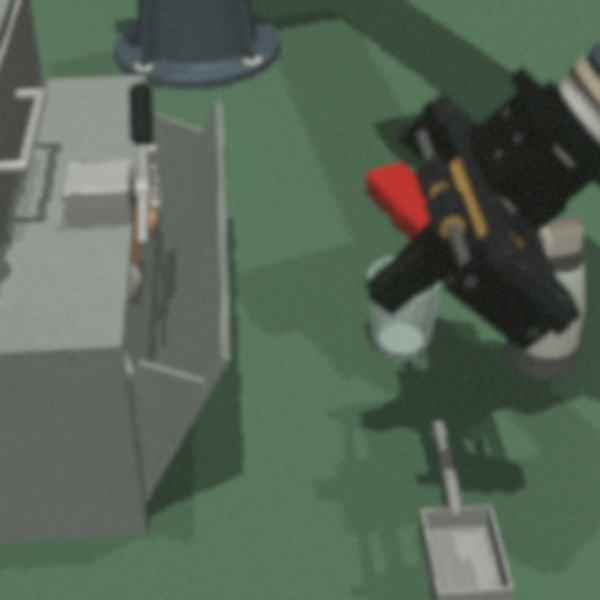

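The tilted gripper is in front of the bin, with its tip at crop (375,292), i.e. pixel (350,277). I'll measure that point.

Run:
```python
from h import *
np.set_printoptions(precision=3,suppress=True)
im,d=cams.capture("scene")
s=bot.read_state();print(s["position"],np.array(s["position"])+.025*np.array(s["tcp_rot"])[:,2])
for p in[(350,276),(354,270),(352,278),(355,280),(360,270),(360,278),(365,265)]:print(p,im[p[1],p[0]],px2w("scene",p,d,pad=1))
```

```text
[0.697 0.106 0.154] [0.697 0.088 0.136]
(350, 276) [43 46 42] [0.701 0.11  0.172]
(354, 270) [32 39 35] [0.693 0.118 0.178]
(352, 278) [31 39 32] [0.706 0.113 0.172]
(355, 280) [30 35 29] [0.706 0.118 0.167]
(360, 270) [34 36 31] [0.707 0.125 0.189]
(360, 278) [26 31 24] [0.707 0.126 0.171]
(365, 265) [31 39 31] [0.704 0.134 0.196]
```

The tip shows about 35 mm short of where the stated tool geometry puts it. The wrist camera should tell whether the reported pose or the finger length is off.

Run:
```python
from h import *
np.set_printoptions(precision=3,suppress=True)
s=bot.read_state();R=np.array(s["tcp_rot"]);t=np.array(s["position"])
im,d=cams.capture("wrist");cv2.imwrite("pics/w2.png",im)
c=cams.calibration("wrist");T=np.array(c["tool_from_camera"]);print(T)
v,u=np.mgrid[0:480,0:640]
n=cv2.undistortPoints(np.stack([u.ravel(),v.ravel()],1).astype(float)[:,None],np.array(c["mtx"]),np.array(c["dist_coeffs"]))[:,0]
z=d.ravel().astype(float);C=np.c_[n*z[:,None],z];L=C@T[:3,:3].T+T[:3,3];W=(L@R.T+t).reshape(480,640,3);L=L.reshape(480,640,3)
for p in[(30,30),(100,100),(200,60),(320,30),(500,60),(320,150),(320,100),(600,200)]:print(p,im[p[1],p[0]],d[p[1],p[0]],"world",W[p[1],p[0]])
q=L[(abs(L[...,0])<.03)&(abs(L[...,1])<.03)&(d>0)];print("finger pts tool z",len(q),np.percentile(q,[1,50,99,100],axis=0))
g=(abs(W[...,0]-.55)<.25)&(W[...,2]<.3)&(d>0)&(W[...,1]<.03)&(W[...,1]>-.3)
h=W[g][:,2];print(np.histogram(h,bins=np.arange(-.1,.3,.02)))
```

```text
[[-0.    -0.967 -0.254  0.068]
 [ 1.    -0.    -0.001  0.   ]
 [ 0.001 -0.254  0.967 -0.17 ]
 [ 0.     0.     0.     1.   ]]
(30, 30) [112 152 104] 0.2120743 world [0.519 0.162 0.   ]
(100, 100) [200 216 187] 0.21640591 world [0.564 0.135 0.038]
(200, 60) [118 159 109] 0.23593056 world [0.621 0.133 0.   ]
(320, 30) [221 227 226] 0.19510293 world [0.701 0.165 0.026]
(500, 60) [140 144 144] 0.22363272 world [0.816 0.137 0.013]
(320, 150) [139 185 127] 0.3107956 world [0.7   0.046 0.   ]
(320, 100) [119 161 111] 0.2665086 world [ 0.701  0.097 -0.   ]
(600, 200) [196 207 215] 0.7756142 world [ 1.322 -0.362 -0.238]
finger pts tool z 47783 [[-0.025 -0.029 -0.129]
 [ 0.024 -0.001 -0.115]
 [ 0.03   0.029  0.222]
 [ 0.03   0.03   0.229]]
(array([    0,     0,     0,     0,  8496, 21369,  3554,  4156,  4791,
        3475,  3153,  1015,  1349,     0,     0,     0,     0,     0,
           0]), array([-0.1 , -0.08, -0.06, -0.04, -0.02,  0.  ,  0.02,  0.04,  0.06,
        0.08,  0.1 ,  0.12,  0.14,  0.16,  0.18,  0.2 ,  0.22,  0.24,
        0.26,  0.28]))
```

View pics/w2.png

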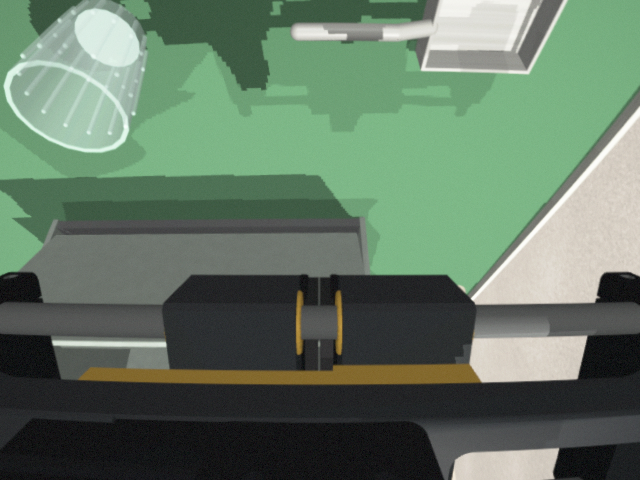

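Run:
```python
from h import *
np.set_printoptions(precision=3,suppress=True)
im,d=cams.capture("wrist")
c=cams.calibration("wrist");T=np.array(c["tool_from_camera"]);K=np.array(c["mtx"]);D=np.array(c["dist_coeffs"])
for p in[(304,277),(312,279),(319,279),(327,279),(335,277),(308,290),(330,290),(319,290),(319,300),(250,277),(400,277),(200,290),(310,350),(330,350)]:
    n=cv2.undistortPoints(np.array([[p]],float),K,D)[0,0];z=d[p[1],p[0]]
    print(p,im[p[1],p[0]],"tool",T[:3,:3]@np.array([n[0]*z,n[1]*z,z])+T[:3,3])
for P in[(.01,0,.025),(.01,0,-.013),(-.01,0,.025),(-.01,0,-.013)]:
    Q=np.linalg.inv(T)@np.r_[P,1];print(P,cv2.projectPoints(Q[:3].reshape(1,1,3),np.zeros(3),np.zeros(3),K,D)[0].ravel())
```

```text
(304, 277) [24 22 23] tool [ 0.01  -0.006 -0.012]
(312, 279) [37 32 33] tool [ 0.008 -0.003 -0.009]
(319, 279) [72 72 69] tool [ 0.009  0.001 -0.01 ]
(327, 279) [33 32 31] tool [ 0.009  0.004 -0.012]
(335, 277) [25 19 20] tool [ 0.01   0.008 -0.011]
(308, 290) [31 32 28] tool [ 0.009 -0.004 -0.024]
(330, 290) [26 26 24] tool [ 0.009  0.005 -0.024]
(319, 290) [69 73 67] tool [ 0.006  0.001 -0.016]
(319, 300) [68 72 68] tool [ 0.002  0.001 -0.019]
(250, 277) [43 40 38] tool [ 0.037 -0.017 -0.084]
(400, 277) [36 37 31] tool [ 0.037  0.021 -0.084]
(200, 290) [37 31 33] tool [ 0.037 -0.027 -0.093]
(310, 350) [45 43 44] tool [-0.001 -0.003 -0.056]
(330, 350) [50 49 51] tool [-0.     0.004 -0.057]
(0.01, 0, 0.025) [318.055 254.79 ]
(0.01, 0, -0.013) [317.862 278.606]
(-0.01, 0, 0.025) [318.079 288.152]
(-0.01, 0, -0.013) [317.897 318.279]
```

Both cameras agree that the fingers end 12 mm behind the reported TCP, not 25 mm ahead of it. So the tips ran over the rim. I'll go back to vertical and push with the finger side, with the tips' true height ≈0.138 (TCP z 0.126).

```bash
python3 -m handwheel '[[0,0,0,0.06,0,0],[0,0,0,0.12,0,0],[0,0,0,0.18,0,0],[0.005,0,0,0.24,0,0],[0.01,-0.005,0,0.3,0,0],[0.018,-0.01,-0.01,0.36,0,0],[0.018,-0.02,-0.02,0.393,0,0],[0.018,-0.03,-0.028,0.393,0,0]]' -1 && python3 -m handwheel '[[0,-0.01,0,0,0,0],[0,-0.02,0,0,0,0],[0,-0.03,0,0,0,0],[0,-0.04,0,0,0,0],[0,-0.05,0,0,0,0],[0,-0.06,0,0,0,0],[0,-0.068,0,0,0,0],[0,-0.076,0,0,0,0]]'
```

```text
time_s: 8.12
position: [0.7193, 0.072, 0.1323]
tcp_rot: [[0.033, 0.999, 0.006], [0.999, -0.033, -0.001], [-0.0, 0.006, -1.0]]
force: [-0.9, -0.5, 1.2]
opening: 0.01
grasp_force: 0.0
time_s: 8.78
position: [0.7175, 0.0012, 0.1301]
tcp_rot: [[0.027, 1.0, 0.001], [1.0, -0.027, 0.001], [0.001, 0.001, -1.0]]
force: [-0.1, 2.4, 1.3]
opening: 0.003
grasp_force: 1.3
```

```bash
python3 -m handwheel '[[0,-0.006,0,0,0,0],[0,-0.012,0,0,0,0],[0,-0.018,0,0,0,0],[0,-0.024,0,0,0,0],[0,-0.03,0,0,0,0],[0,-0.034,0,0,0,0],[0,-0.038,0,0,0,0],[0,-0.041,0,0,0,0]]' && python3 -m handwheel '[[0,-0.001,0,0,0,0],[0,-0.002,0,0,0,0],[0,-0.003,0,0,0,0],[0,-0.004,0,0,0,0],[0,-0.005,0,0,0,0],[0,-0.006,0,0,0,0],[0,-0.006,0,0,0,0],[0,-0.006,0,0,0,0]]'
```

```text
time_s: 9.45
position: [0.7169, -0.0408, 0.1292]
tcp_rot: [[0.028, 1.0, -0.001], [1.0, -0.028, -0.0], [-0.0, -0.001, -1.0]]
force: [-0.4, 1.8, 0.1]
opening: 0.005
grasp_force: 0.5
time_s: 10.12
position: [0.717, -0.0435, 0.1293]
tcp_rot: [[0.028, 1.0, -0.0], [1.0, -0.028, 0.003], [0.003, -0.001, -1.0]]
force: [-0.2, 5.7, -0.1]
opening: 0.003
grasp_force: 3.0
```

```bash
python3 -m handwheel '[[0,-0.002,0,0,0,0],[0,-0.003,0,0,0,0],[0,-0.003,0,0,0,0],[0,-0.003,0,0,0,0],[0,0.005,0,0,0,0],[0,0.015,0,0,0,0],[0,0.03,0,0,0,0],[0,0.04,0.02,0,0,0]]' && python3 -m handwheel '[[0,0.01,0.035,0,0,0],[0,0.01,0.07,0,0,0],[0,0.01,0.105,0,0,0],[0,0.01,0.14,0,0,0],[-0.03,0.01,0.16,0,0,0],[-0.065,0.01,0.16,0,0,0],[-0.1,0.01,0.16,0,0,0],[-0.135,0.01,0.16,0,0,0]]' && python3 -m handwheel '[[-0.03,-0.005,0,0,0,0],[-0.06,-0.015,0,0,0,0],[-0.08,-0.03,0,0,0,0],[-0.08,-0.04,0,0,0,0],[-0.08,-0.04,0,0,0,0],[-0.08,-0.04,0,0,0,0],[-0.08,-0.04,0,0,0,0],[-0.08,-0.04,0,0,0,0]]'
python3 - <<'E'
from h import *
im,d=cams.capture("scene")
for q in("lever_grip","bin_rim"):
    for x in models.tip_of(q,"scene")[:1]:print(q,x,px2w("scene",x["position"],d))
cv2.imwrite("pics/s3.png",cv2.resize(im[130:370,180:420],None,fx=2.5,fy=2.5))
E
```

```text
time_s: 10.78
position: [0.7141, -0.0043, 0.1452]
tcp_rot: [[0.028, 1.0, -0.009], [1.0, -0.028, 0.001], [0.001, -0.009, -1.0]]
force: [-0.3, 0.6, -0.9]
opening: 0.004
grasp_force: 0.0
time_s: 11.45
position: [0.5809, 0.0044, 0.3101]
tcp_rot: [[0.028, 1.0, 0.002], [1.0, -0.028, -0.001], [-0.001, 0.002, -1.0]]
force: [-0.7, -0.6, -0.0]
opening: 0.004
grasp_force: 0.0
time_s: 12.12
position: [0.5033, -0.0356, 0.3093]
tcp_rot: [[0.027, 1.0, 0.0], [1.0, -0.027, 0.0], [0.0, 0.0, -1.0]]
force: [-0.1, -0.2, 0.2]
opening: 0.004
grasp_force: 0.0
lever_grip {'position': [256.0, 206.1], 'conf': 0.71} [ 0.57408792 -0.04095452  0.24234535]
bin_rim {'position': [256.6, 240.9], 'conf': 0.56} [ 0.61660903 -0.04327842  0.19653762]
```

View pics/s3.png

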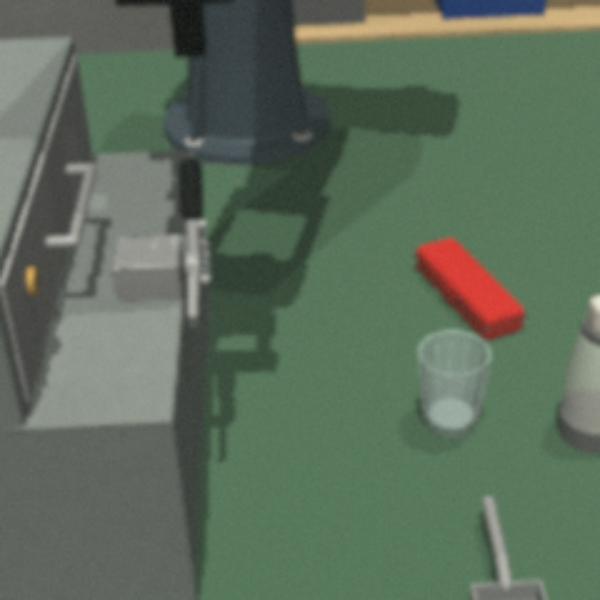

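The bin is shut flush and the lever is still open, grip at crop (190,188). Next I'll lower beside the grip and push along +x.

```bash
python3 -m handwheel '[[0,-0.005,-0.02,0,0,0],[0,-0.005,-0.04,0,0,0],[0,-0.005,-0.06,0,0,0],[0,-0.005,-0.08,0,0,0],[0,-0.005,-0.092,0,0,0],[0,-0.005,-0.092,0,0,0],[0.01,-0.005,-0.092,0,0,0],[0.02,-0.005,-0.092,0,0,0]]' && python3 -m handwheel '[[0.008,0,0,0,0,0],[0.016,0,0,0,0,0],[0.024,0,0,0,0,0],[0.031,0,0,0,0,0],[0.038,0,0,0,0,0],[0.044,0,0,0,0,0],[0.05,0,0,0,0,0],[0.055,0,0,0,0,0]]'
```

```text
time_s: 12.93
position: [0.5237, -0.0411, 0.2183]
tcp_rot: [[0.028, 1.0, 0.002], [1.0, -0.028, -0.0], [-0.0, 0.002, -1.0]]
force: [0.3, -0.4, 0.3]
opening: 0.008
grasp_force: 0.0
time_s: 13.6
position: [0.5761, -0.0412, 0.2215]
tcp_rot: [[0.028, 1.0, 0.002], [1.0, -0.028, -0.002], [-0.002, 0.002, -1.0]]
force: [0.5, -0.8, -0.1]
opening: 0.007
grasp_force: 0.4
```

```bash
python3 -m handwheel '[[0.004,0,0,0,0,0],[0.008,0,0,0,0,0],[0.012,0,0,0,0,0],[0.016,0,0,0,0,0],[0.02,0,0,0,0,0],[0.024,0,0,0,0,0],[0.026,0,0,0,0,0],[0.026,0,0,0,0,0]]'
python3 - <<'E'
from h import *
im,d=cams.capture("scene")
for x in models.tip_of("lever_grip","scene")[:2]:print(x,px2w("scene",x["position"],d))
E
```

```text
time_s: 14.27
position: [0.6037, -0.0411, 0.2171]
tcp_rot: [[0.028, 1.0, -0.0], [1.0, -0.028, 0.0], [0.0, -0.0, -1.0]]
force: [-0.0, -0.3, 0.2]
opening: 0.008
grasp_force: 0.0
{'position': [253.5, 225.7], 'conf': 0.78} [ 0.64906468 -0.04326041  0.24957408]
```

```bash
python3 -m handwheel '[[-0.02,0,0,0,0,0],[-0.04,0,0,0,0,0],[-0.06,0,0.01,0,0,0],[-0.06,0,0.04,0,0,0],[-0.07,0,0.07,0,0,0],[-0.08,0,0.1,0,0,0],[-0.1,0,0.13,0,0,0],[-0.1,0,0.14,0,0,0]]' && python3 -m handwheel '[[0,0.03,0.02,0,0,0],[0,0.06,0.03,0,0,0],[0,0.06,0.03,0,0,0],[0,0.06,0.03,0,0,0],[0,0.06,0.03,0,0,0],[0,0.06,0.03,0,0,0],[0,0.06,0.03,0,0,0],[0,0.06,0.03,0,0,0]]'
python3 - <<'E'
from h import *
im,d=cams.capture("scene");im2,d2=cams.capture("top")
for x in models.tip_of("lever_grip","scene")[:1]:print(x,px2w("scene",x["position"],d))
cv2.imwrite("pics/s4.png",cv2.resize(im[150:390,180:420],None,fx=2.5,fy=2.5))
E
```

```text
time_s: 15.03
position: [0.5019, -0.041, 0.3621]
tcp_rot: [[0.028, 1.0, 0.005], [1.0, -0.028, -0.002], [-0.002, 0.005, -1.0]]
force: [0.2, 0.2, -0.7]
opening: 0.008
grasp_force: 0.0
time_s: 15.7
position: [0.5031, 0.0183, 0.3866]
tcp_rot: [[0.029, 1.0, -0.002], [1.0, -0.029, 0.0], [0.0, -0.002, -1.0]]
force: [0.0, -0.0, -0.4]
opening: 0.001
grasp_force: 0.0
{'position': [253.5, 227.8], 'conf': 0.78} [ 0.64435266 -0.04400062  0.24242774]
```

View pics/s4.png

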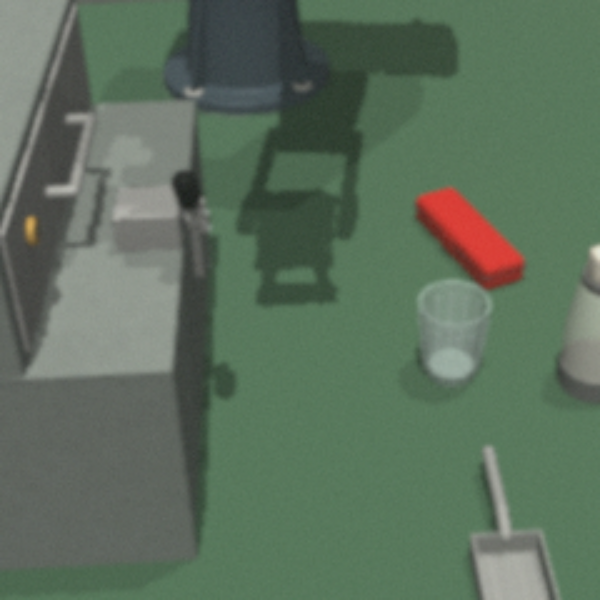

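The lever is latched, with the grip at crop (187,188) leaning to +x and the dog hanging in front of the shut bin. The measure, pen case, spacer and scoop are where they were.

```bash
python3 -c "
from rig import bot
print(bot.hand_in())"
```

```text
the job is handed in; nothing more can be done
None
```

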